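Plug in the printer relay and snap its cover on

TASK

On the printer-repair bench, plug the small oblong relay into the empty socket of the power unit and push it fully home. Then put the domed clip cover over it and press it straight down until both spring clips snap over its flange, and finish while still holding the cover pressed firmly down on the socket: do not let up at the end. Leave the other things on the bench where they are.

Things in the scene. Friction and masses are not known exactly. Their poses are not given: they have to be found in the camera images.
- unit: The power unit, fixed to the bench: a steel tray 124 (x) x 112 (y) x 4 mm carrying in its middle a white socket block 60 (x) x 64 (y) mm, its flat top 38 mm above the bench, and a steel spring clip at each y end of the block. Origin: centre of the tray's underside, z up. Its place and yaw vary. Beside the block's x faces nothing rises above 14 mm.
- socket: The white socket block of the power unit, 60 (x) x 64 (y) x 34 mm high, fixed on the tray. Origin: centre of its underside, 4 mm above the bench; axes as the unit's. The cover's flange comes to rest on its flat top.
- socket_mouth (a point): Centre of the socket hole at the flat top of the block, 38 mm above the bench; axes as the unit's. The hole is 26.4 mm (x) by 38.4 mm (y) with a 3 mm chamfered mouth, 24 mm deep with a closed bottom.
- clip_left (a joint): Outward travel (m) of the spring clip at the unit's +y side, 0 at rest, at most 0.009. 20 mm wide (x). Its nose, flat underside 5.8 mm above the block's top, reaches in to 34 mm from the socket centre; above it a ramp 30 degrees from vertical opens outward to 41 mm, 20 mm above the block. It resists being spread with 5 to 7 N and springs back to 0 once the flange is below the nose.
- clip_right (a joint): The same for the mirrored clip at the unit's -y side.
- relay: The relay: an upright oblong black block 24 (x) x 36 (y) x 48 (z) mm, 80 g, paper label on its x faces; a stepped, slightly narrower foot on the lowest 5 mm. Origin: centre of its underside, z up; stands on the bench. Its long side goes along the hole's long side, either way round; it goes in 24 mm, leaving 24 mm proud, its origin then 24 mm below socket_mouth.
- cover: Domed clip cover, grey plastic, 60 g: flange 60 (x) x 76 (y) x 5 mm and on it a closed dome 36 (x) x 48 (y) mm, top 29 mm above the flange's underside; hollow below, 30 x 42 x 26 mm high. Origin: centre of the underside, z up. Long side along the unit's y, either way round; resists with up to 15 N until the clips snap in; home, it lies flat on the block, origin at socket_mouth.
- big_relay: A bystander: a larger, squarer black relay, 42 x 42 x 36 mm high; it does not fit. Origin: centre of its underside.
- flat_cover: A bystander: a flat grey cover plate 60 x 76 x 5 mm with a rib 10 mm wide and 10 mm high on top, without dome. Origin: centre of its underside.
- screwdriver: A bystander: a screwdriver 180 mm long, lying.
- flux_tin: A bystander: a closed jar, 60 mm across, 50 mm high.
- tape_roll: A bystander: a brown ring of tape lying flat, 76 mm outside, 52 mm inside, 19 mm high.
- gear: A bystander: a white plastic gear, 50 mm across, with a hub, 20 mm high, lying flat.
There are look-alikes about, which are no part of the job. Leave any red or turquoise look-alike of the cover alone.

How it is judged:
On the way, in this order (a step that is already met when the one before it is completed fails the run):
1. the relay is fully home in the socket (z of relay in the frame of socket_mouth below -0.0215 m and horizontal distance between relay and socket_mouth below 0.004 m and angle between the z axis of relay and the z axis of socket_mouth, either way round below 0.07 rad and angle between the y axis of relay and the y axis of socket_mouth, either way round below 0.1 rad), for 0.2 s.
2. the cover is home on the block over the relay and both clips have snapped in over its flange (all of step 1 and z of cover in the frame of socket_mouth below 0.0015 m and horizontal distance between cover and socket_mouth below 0.005 m and angle between the z axis of cover and the z axis of socket_mouth, either way round below 0.05 rad and angle between cover's own z axis and vertical below 0.1 rad and value of joint each of clip_left, clip_right below 0.002 m), for 0.2 s.
At the end, for the whole second after the job is handed in: Relay home (origin 21.5 mm or more below the mouth, within 4 mm, 0.07 rad upright, 0.1 rad yaw); cover on the block (within 1.5 mm of its top, 5 mm sideways, level within 0.05 rad); both clips within 2 mm of rest; the gripper still presses the cover on the block with over 4 N (all of step 2 and contact force between cover and socket above 4 N and contact force between the fingers and cover above 2 N); the arm keeps its last pose, push and grip.
It fails at once if a bystander is pushed more than 40 mm from its place (distance of any of big_relay, flat_cover, screwdriver, flux_tin, tape_roll, gear from where it was at the start of the episode above 0.04 m).
It also fails if it takes over 72 s, if anything falls off the work surface, if the arm or the gripper's body presses on something with over 40 N, if the wrist force passes 120 N, or if a joint passes its speed limit or range.

ROBOT

A 6-joint arm with a two-finger parallel gripper is mounted at the origin on the work surface. World frame = base frame: x ahead of the robot, y to its left, z up, the work surface at z = 0. Lengths are in m, angles in rad, forces in N, time in s.
With the tool pointing down it reaches from about 0.25 to 0.775 m from the base axis. Payload 4 kg.
Tool frame: the origin (TCP) lies at the centre of the arm's flange, where the gripper is bolted on; the fingertips stand ahead of it and the grasp point (between the pads) lies 180 mm ahead of it (robot.tcp_to_tips is the z of the fingertips in the tool frame, in m); z points along the fingers, y is the direction in which the jaws open and shut (so a half turn about z gives the same grasp; the last joint's range is limited). The gripper opens to 94 mm and grips with 3 to 60 N. Pads are 16 mm wide; open, the fingers measure 119 mm over their backs; the gripper's body (75 mm by 177 mm) begins 78 mm behind the grasp point.
Start: joints at [1.219, 0.087, 1.371, -0, 1.684, -0.103], TCP at [0.135, 0.533, 0.405] pointing down, gripper open.
Joint ranges: [-3.1, 3.1], [-0.76, 2.03], [0.27, 2.55], [-1.08, 4.22], [0.17, 2.65], [-2.57, 2.57]. Speed limits (rad/s): [2.79, 2.79, 3.14, 3.14, 3.14, 3.14].

INTERFACE

Orientations are given as [roll, pitch, yaw] about the fixed x, y, z axes, in that order (R = Rz(yaw) Ry(pitch) Rx(roll)).
In Python, from bench import robot gives the robot as it stands.
- The arm moves only by the tool move_arm, never from a script. Its argument "increments" is a list that holds one entry, the list of rows, each a list of 7 numbers: the opening, from 0 (shut) to 1 (fully open), then the shift along the tool's x, y, z as a fraction of full scale, then the turn, a rotation vector about the tool's x, y, z as a fraction of full scale. In form: [[[jaw, dx, dy, dz, rx, ry, rz], ...]]. A call has 1 to 8 rows; each row is the pose to reach, as a shift and turn from the pose commanded when the call began, along the tool's axes at that moment; what a row does not reach only later rows make up. Full scale, the value 1, is 0.1 m for a shift and pi/2 rad for a turn. A row lasts 1/12 s, in which the tool goes at most 41.7 mm and 7.16 degrees, less where a joint would pass 70% of its speed; a pose out of reach is approached as far as the arm can. A call with a number of a shift or a turn outside -1 to 1 is refused whole. A call with a gripper value outside its range is refused whole. The fingers move at their own pace and stop on an object; the grip force is fixed at half the most. Time passes only in rows, so rows that repeat a pose let the fingers close. It gives the time, the measured TCP pose, the force and the opening at its end, in the units of the state.
- robot.get_obs(): the state, without advancing time (a new reading comes with each control period).
- robot.snapshot(name): name is "scene" or "top" or "wrist"; returns (picture, depth): 384x512x3 uint8, red, green, blue; 384x512 float32, m along the optical axis (not along the pixel's ray), 0 where there is no reading.
- robot.camera_params(name): a dict with "mtx" (3x3 intrinsics, pixels), "k1" (the pictures are not rectified: a ray, as slopes to the right and down, at radius r is drawn at 1 + k1 r^2 times it, then the intrinsics apply), "R" (3x3) and "t" (3): a world point X has camera coordinates R X + t. Camera axes: x right, y down, z forward; pixel columns grow to the right and rows downward; lengths in m; the calibration is good to about 2 mm. A picture is of the moment at which its call begins: read the wrist's pose just before it. camera_params takes no time and is no camera call; for the wrist camera it gives the pose at the moment of the call.
- robot.close_job(): hands the job in, once; it reports no verdict.
The state is a dict: "time": time; "joint_positions": joint angles; "qvel": joint speeds; "joint_torque": joint torques, N m; "tool_pos": TCP position; "ee_rot": TCP orientation; "wrist_force": force on the tool from outside, world axes, zero at the start; "wrist_torque": the same for the moment, N m; "width": finger opening in m.
Only numpy, scipy, OpenCV 4.12 (cv2) and the standard library are available. Lean on these libraries where they do the work, as an engineer would, in place of code of your own. Each camera call takes 0.05 s, during which the arm holds its last target.

## Working session

There is one attempt and no reset: what is moved stays moved. The work goes in short steps, Python scripts to look and compute and a tool call to move; the robot and the scene stay as the last step left them, time stands still between calls to the robot, and variables do not carry over. Pictures are saved under pics/ and viewed, and the job is handed in when it is done.

Besides the shell and the picture viewer there is one more tool, called after "Call:" as name(argument=value, ...) on one line, values as JSON. move_arm: Moves the arm, as the interface text tells. Its arguments: {"type":"object","properties":{"increments":{"type":"array","items":{"type":"array","items":{"type":"array","items":{"type":"number","minimum":-1,"maximum":1}}}}},"required":["increments"]}

```bash
ls; mkdir -p pics
python3 - <<'E'
from bench import robot
import cv2,numpy as np
print(robot.get_obs(), robot.tcp_to_tips)
for n in ["top","scene"]:
    p,d=robot.snapshot(n); cv2.imwrite(f"pics/{n}0.png",p[:,:,::-1]); np.save(f"pics/{n}0.npy",d)
    print(n,robot.camera_params(n), d.min(), d.max())
E
```

```text
pics
{'time': 0.0, 'joint_positions': array([ 1.21891883e+00,  8.79328567e-02,  1.37222527e+00, -9.11182702e-06,
        1.68358977e+00, -1.03109721e-01]), 'qvel': array([-0.00079143,  0.00111206,  0.00089255, -0.00142464,  0.00120727,
        0.00077448]), 'joint_torque': array([-5.54856724e-04, -3.40197122e+01, -3.02421999e+01,  7.16762315e-02,
        3.32945713e-02, -1.51518111e-04]), 'tool_pos': array([0.13538755, 0.53296046, 0.40353052]), 'ee_rot': array([-3.13944792e+00, -2.12824876e-04,  2.89282364e+00]), 'wrist_force': array([-0.64533821, -0.04143994,  0.10643994]), 'wrist_torque': array([-0.01986606, -0.00478705,  0.06271838]), 'width': 0.09424282164732344} 0.1992
top {'mtx': array([[424.21460312,   0.        , 259.55832122],
       [  0.        , 424.21460312, 193.67256203],
       [  0.        ,   0.        ,   1.        ]]), 'k1': -0.03636903380661854, 'R': array([[ 0.02741057, -0.99960704, -0.00586692],
       [-0.98172066, -0.02581335, -0.18856886],
       [ 0.18834332,  0.01092845, -0.98204244]]), 't': array([-0.01381327,  0.53297061,  1.27085891])} 0.0 2.380094
scene {'mtx': array([[493.12953915,   0.        , 256.41582292],
       [  0.        , 493.12953915, 194.32922758],
       [  0.        ,   0.        ,   1.        ]]), 'k1': -0.12667446279113542, 'R': array([[ 5.38787617e-01,  8.42441616e-01, -1.65608120e-04],
       [ 7.13653971e-01, -4.56525299e-01, -5.31302796e-01],
       [-4.47667190e-01,  2.86141181e-01, -8.47181983e-01]]), 't': array([-0.28700422, -0.35857474,  1.63048467])} 0.0 3.134798
```

View pics/top0.png

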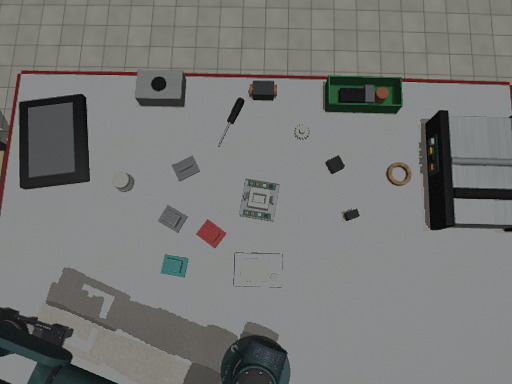

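View pics/scene0.png

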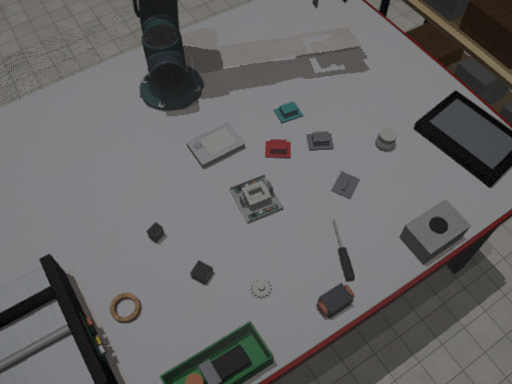

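In top: the relay candidates are black blocks at (351,214), which is small and oblong, and (335,164), which is square and so the big_relay. The cover candidates are grey at (173,218) with a dome, grey at (186,168) with a rib, red at (211,233) and turquoise at (175,266). I choose (351,214) and (173,218), and check them in close crops.

```bash
cat > h.py <<'E'
import numpy as np,cv2
def cloud(d,c):
    h,w=d.shape; v,u=np.mgrid[:h,:w]
    K=c['mtx']; x=(u-K[0,2])/K[0,0]; y=(v-K[1,2])/K[1,1]
    a,b=x.copy(),y.copy()
    for _ in range(8):
        s=1+c['k1']*(a*a+b*b); a=x/s;b=y/s
    P=np.stack([a*d,b*d,d],-1)
    return (P-c['t'])@c['R']
def pix(X,c):
    p=np.atleast_2d(X)@c['R'].T+c['t']; a=p[:,:2]/p[:,2:]; r=(a**2).sum(1,keepdims=True)
    a=a*(1+c['k1']*r); return a*c['mtx'][0,0]+c['mtx'][:2,2]
E
python3 - <<'E'
from bench import robot
from h import *
c=robot.camera_params('top'); d=np.load('pics/top0.npy'); im=cv2.imread('pics/top0.png')
W=cloud(d,c)
crops=[]
for n,(u,v) in dict(relay=(351,214),big=(335,164),cover=(173,218),flat=(186,168),unit=(260,200)).items():
    r=25
    crops.append(cv2.resize(im[v-r:v+r,u-r:u+r],(250,250),interpolation=cv2.INTER_CUBIC))
    P=W[v-r:v+r,u-r:u+r]; z=P[...,2]
    t=z.max(); print(n,'table z',np.median(z), 'hi',np.percentile(z,99))
    for lo in (0.006,0.012,0.02,0.03):
        m=z>lo
        if m.sum()>10:
            q=P[m][:,:2].astype(np.float32); print('  >',lo,m.sum(),'mean',P[m].mean(0).round(4),'rect',cv2.minAreaRect(q))
crops.append(crops[0]*0)
cv2.imwrite('pics/crops0.png',np.vstack([np.hstack(crops[:3]),np.hstack(crops[3:])]))
E
```

```text
relay table z -0.00019013564185782722 hi 0.05041882860713442
  > 0.006 150 mean [ 0.4626 -0.2639  0.1423] rect ((0.4442371726036072, -0.17221611738204956), (0.1609421968460083, 0.4203444719314575), 24.35700798034668)
  > 0.012 127 mean [ 0.4587 -0.2609  0.1669] rect ((0.3925776481628418, -0.15532442927360535), (0.029719091951847076, 0.3549885153770447), 32.673465728759766)
  > 0.02 122 mean [ 0.4582 -0.26    0.1731] rect ((0.3925776481628418, -0.15532442927360535), (0.029719091951847076, 0.3549885153770447), 32.673465728759766)
  > 0.03 114 mean [ 0.4574 -0.2589  0.1835] rect ((0.3925776481628418, -0.15532442927360535), (0.029719091951847076, 0.3549885153770447), 32.673465728759766)
big table z 1.408128175754712e-05 hi 0.039368639592437
  > 0.006 244 mean [ 0.6306 -0.23    0.0731] rect ((0.492875337600708, -0.1770244836807251), (0.1749117076396942, 0.4998934864997864), 71.2696304321289)
  > 0.012 214 mean [ 0.6273 -0.23    0.0823] rect ((0.4821081757545471, -0.1234041154384613), (0.05464310571551323, 0.4489295184612274), 54.106624603271484)
  > 0.02 198 mean [ 0.627  -0.2299  0.0877]
[... 1540 characters left out ...]
1128757), (0.0, 0.0), 0.0)
unit table z 0.0029927104482983247 hi 0.05582920964221862
  > 0.006 843 mean [0.5184 0.0035 0.0438] rect ((0.4386370778083801, 0.005885303020477295), (0.14531776309013367, 0.2939009666442871), 78.0644760131836)
  > 0.012 566 mean [0.5175 0.0029 0.0611] rect ((0.4378126263618469, 0.01586787775158882), (0.10417088866233826, 0.2950069308280945), 81.53565216064453)
  > 0.02 389 mean [0.5145 0.0025 0.0822] rect ((0.43701139092445374, 0.013325858861207962), (0.09890636056661606, 0.29417040944099426), 81.53565216064453)
  > 0.03 362 mean [0.5147 0.0026 0.0864] rect ((0.4277639091014862, -0.02158769965171814), (0.27337658405303955, 0.08879908919334412), 14.944125175476074)
```

View pics/crops0.png

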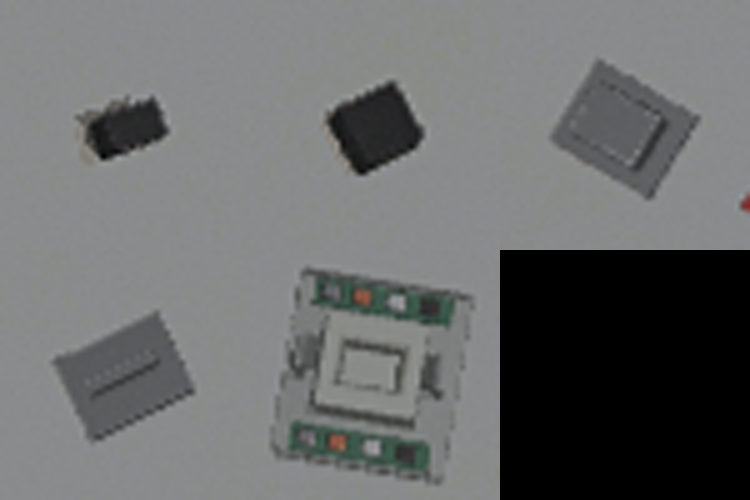

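The crops confirm it. The small oblong block with a paper label (351,214) is the relay, the grey domed part (173,218) is the cover, and the unit is at (260,200).

Run:
```python
from bench import robot
from h import *
c=robot.camera_params('top'); d=np.load('pics/top0.npy')
W=cloud(d,c)
W[d<=0]=np.nan
for n,(u,v,bands) in dict(relay=(351,214,[(.04,.056)]),cover=(173,218,[(.0025,.035),(.022,.035)]),unit=(260,200,[(.03,.046),(.0465,.062)])).items():
    r=27; P=W[v-r:v+r,u-r:u+r].reshape(-1,3)
    for lo,hi in bands:
        m=(P[:,2]>lo)&(P[:,2]<hi); Q=P[m]
        med=np.median(Q[:,:2],0); Q=Q[np.linalg.norm(Q[:,:2]-med,axis=1)<.07]
        R=cv2.minAreaRect(Q[:,:2].astype(np.float32)); print(n,lo,len(Q),'zmed',np.median(Q[:,2]).round(4),'mean',Q.mean(0).round(4),R)
print(robot.camera_params('wrist'))
```

```text
relay 0.04 93 zmed 0.0478 mean [ 0.4783 -0.2883  0.0475] ((0.47889792919158936, -0.28906014561653137), (0.023698927834630013, 0.0372883602976799), 20.104928970336914)
cover 0.0025 523 zmed 0.0066 mean [0.4549 0.2777 0.0132] ((0.4549398422241211, 0.275734007358551), (0.13076291978359222, 0.13141244649887085), 31.26612663269043)
cover 0.022 175 zmed 0.0289 mean [0.4544 0.2787 0.0287] ((0.45466870069503784, 0.27923300862312317), (0.04938741773366928, 0.03572101145982742), 61.62113952636719)
unit 0.03 303 zmed 0.0371 mean [0.5234 0.0035 0.0374] ((0.5235543847084045, 0.0036525987088680267), (0.09241307526826859, 0.06074083223938942), 83.42034912109375)
unit 0.0465 44 zmed 0.053 mean [0.5229 0.0025 0.0527] ((0.5229102969169617, 0.002793688327074051), (0.0929238423705101, 0.01921442151069641), 81.1725845336914)
{'mtx': array([[290.31358648,   0.        , 257.17958136],
       [  0.        , 290.31358648, 188.2959655 ],
       [  0.        ,   0.        ,   1.        ]]), 'k1': -0.02756669305240709, 'R': array([[ 0.24604302,  0.96925833, -0.00105633],
       [ 0.94073078, -0.23853865,  0.24109107],
       [ 0.23342755, -0.0603125 , -0.97050192]]), 't': array([-0.55099611, -0.02592676,  0.39018554])}
```

```bash
cat >> h.py <<'E'
from scipy.spatial.transform import Rotation as Ro
def plan(robot,tgt,ang,first_up=0):
    """print the calls: shift fractions and turn fractions; ang= tool-y direction (deg) mod 180, tool straight down"""
    o=robot.get_obs(); p=np.array(o['tool_pos']); R=Ro.from_euler('xyz',o['ee_rot'])
    best=None
    for k in (-360,-180,0,180,360):
        T=Ro.from_euler('xyz',[np.pi,0,np.radians(ang+90+k)]); m=(R.inv()*T).magnitude()
        if best is None or m<best[0]: best=(m,T)
    rv=(R.inv()*best[1]).as_rotvec()
    print('pos',p.round(4),'rpy',np.degrees(o['ee_rot']).round(2),'F',np.array(o['wrist_force']).round(1),'w',round(o['width'],4),'t',o['time'])
    T=best[1]
    print('turn frac',(rv/(np.pi/2)).round(3),'deg',np.degrees(rv).round(1))
    dw=np.array(tgt)-p
    print('shift frac in present axes',(R.inv().apply(dw)/.1).round(3),' in final axes',(T.inv().apply(dw)/.1).round(3))
E
python3 - <<'E'
from bench import robot
from h import *
plan(robot,[.479,-.289,.36],20.1)
E
```

```text
pos [0.1354 0.533  0.4036] rpy [-1.7989e+02 -1.0000e-02  1.6575e+02] F [0.5 0.4 0.4] w 0.0939 t 0.1
turn frac [-0.001  0.     0.618] deg [-0.1  0.  55.6]
shift frac in present axes [-5.354 -7.12   0.449]  in final axes [-8.9    0.402  0.436]
```

Call:
move_arm(increments=[[[0.6, -1, -0.3, 0, 0, 0, 0.618], [0.6, -1, -0.3, 0, 0, 0, 0.618], [0.6, -1, -0.3, 0, 0, 0, 0.618], [0.6, -1, -0.3, 0, 0, 0, 0.618], [0.6, -1, -0.3, 0, 0, 0, 0.618], [0.6, -1, -0.3, 0, 0, 0, 0.618], [0.6, -1, -0.3, 0, 0, 0, 0.618], [0.6, -1, -0.3, 0, 0, 0, 0.618]]])

```text
time: 0.77
tool_pos: [0.2251, 0.4792, 0.404]
ee_rot: [-3.141, 0.001, 1.916]
wrist_force: [1.2, -0.2, 0.2]
width: 0.0567
```

Run:
```python
from bench import robot
from h import *
plan(robot,[.479,-.289,.36],20.1)
```

```text
pos [0.2251 0.4792 0.404 ] rpy [-1.7995e+02  4.0000e-02  1.0977e+02] F [ 1.2 -0.2  0.2] w 0.0567 t 0.7667
turn frac [-0.001  0.    -0.004] deg [-0.1  0.  -0.3]
shift frac in present axes [-8.088 -0.209  0.446]  in final axes [-8.087 -0.256  0.44 ]
```

Call:
move_arm(increments=[[[0.6, -1, 0, 0, 0, 0, 0], [0.6, -1, 0, 0, 0, 0, 0], [0.6, -1, 0, 0, 0, 0, 0]]])

```text
time: 1.02
tool_pos: [0.26, 0.3828, 0.4039]
ee_rot: [-3.14, 0.003, 1.921]
wrist_force: [0.2, 0.1, -0.2]
width: 0.0564
```

Call:
move_arm(increments=[[[0.6, -1, 0, 0, 0, 0, 0], [0.6, -1, 0, 0, 0, 0, 0], [0.6, -1, 0, 0, 0, 0, 0]]])

```text
time: 1.27
tool_pos: [0.2943, 0.2885, 0.4043]
ee_rot: [-3.141, 0.002, 1.919]
wrist_force: [0.4, 0.5, -1.0]
width: 0.0565
```

Call:
move_arm(increments=[[[0.6, -1, 0, 0, 0, 0, 0], [0.6, -1, 0, 0, 0, 0, 0], [0.6, -1, 0, 0, 0, 0, 0]]])

```text
time: 1.52
tool_pos: [0.3287, 0.1945, 0.4043]
ee_rot: [-3.141, 0.002, 1.919]
wrist_force: [0.5, 0.8, -0.2]
width: 0.0557
```

Call:
move_arm(increments=[[[0.6, -1, 0, 0, 0, 0, 0], [0.6, -1, 0, 0, 0, 0, 0], [0.6, -1, 0, 0, 0, 0, 0], [0.6, -1, 0, 0, 0, 0, 0]]])

```text
time: 1.85
tool_pos: [0.3633, 0.1011, 0.4042]
ee_rot: [-3.141, 0.001, 1.916]
wrist_force: [0.4, 0.2, -0.0]
width: 0.0564
```

Run:
```python
from bench import robot
from h import *
plan(robot,[.479,-.289,.36],20.1)
c=robot.camera_params('wrist'); p,d=robot.snapshot('wrist'); cv2.imwrite("pics/w1.png",p[:,:,::-1]); np.savez("pics/w1.npz",d=d,R=c['R'],t=c['t'],mtx=c['mtx'],k1=c['k1'])
```

```text
pos [0.3633 0.1011 0.4042] rpy [-1.7995e+02  6.0000e-02  1.0977e+02] F [ 0.4  0.2 -0. ] w 0.0564 t 1.85
turn frac [-0.001  0.001 -0.004] deg [-0.1  0.1 -0.3]
shift frac in present axes [-4.062 -0.23   0.446]  in final axes [-4.061 -0.254  0.442]
```

View pics/w1.png

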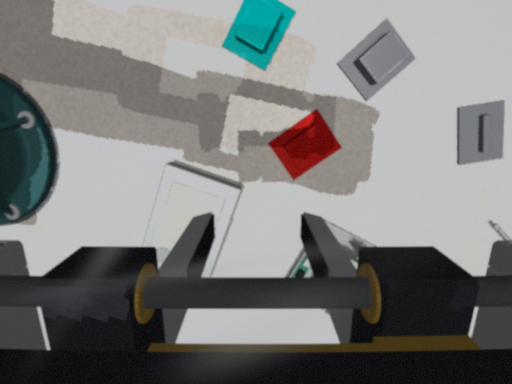

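The wrist view shows the domed cover at (377,60), with a tall dome, and the flat rib cover at (482,132). The red look-alike is at (305,145) and the turquoise one at (258,30). I go on to the relay.

Call:
move_arm(increments=[[[0.6, -1, 0, 0, 0, 0, 0], [0.6, -1, 0, 0, 0, 0, 0], [0.6, -1, 0, 0, 0, 0, 0]]])

```text
time: 2.15
tool_pos: [0.3976, 0.0087, 0.4043]
ee_rot: [-3.141, 0.001, 1.922]
wrist_force: [0.5, -0.0, -0.7]
width: 0.0566
```

Call:
move_arm(increments=[[[0.6, -1, 0, 0, 0, 0, 0], [0.6, -1, 0, 0, 0, 0, 0], [0.6, -1, 0, 0, 0, 0, 0]]])

```text
time: 2.4
tool_pos: [0.4325, -0.086, 0.4041]
ee_rot: [-3.141, 0.001, 1.921]
wrist_force: [-0.9, -0.3, 0.1]
width: 0.0564
```

Call:
move_arm(increments=[[[0.6, -1, 0, 0, 0, 0, 0], [0.6, -1, 0, 0, 0, 0, 0], [0.6, -1, 0, 0, 0, 0, 0]]])

```text
time: 2.65
tool_pos: [0.4672, -0.18, 0.4037]
ee_rot: [-3.141, 0.0, 1.921]
wrist_force: [-0.9, -0.2, 0.3]
width: 0.0563
```

Call:
move_arm(increments=[[[0.6, -1, -0.25, 0, 0, 0, 0], [0.6, -1, -0.25, 0, 0, 0, 0], [0.6, -1, -0.25, 0, 0, 0, 0], [0.6, -1, -0.25, 0, 0, 0, 0], [0.6, -1, -0.25, 0, 0, 0, 0], [0.6, -1, -0.25, 0, 0, 0, 0]]])

```text
time: 3.15
tool_pos: [0.4772, -0.2787, 0.4044]
ee_rot: [3.141, -0.002, 1.924]
wrist_force: [-1.0, -0.7, 0.5]
width: 0.0563
```

Run:
```python
from bench import robot
from h import *
plan(robot,[.479,-.289,.36],20.1)
c=robot.camera_params('wrist'); p,d=robot.snapshot('wrist'); cv2.imwrite("pics/w2.png",p[:,:,::-1]); np.savez("pics/w2.npz",d=d,R=c['R'],t=c['t'],mtx=c['mtx'],k1=c['k1'])
W=cloud(d,c); W[d<=0]=np.nan
q=pix(np.array([[.479,-.289,.048]]),c); print(q)
P=W.reshape(-1,3); near=np.linalg.norm(P[:,:2]-[.479,-.289],axis=1)<.05
for lo,hi in ((.044,.054),(.02,.054)):
    m=near&(P[:,2]>lo)&(P[:,2]<hi); Q=P[m]; print(len(Q),np.median(Q[:,2]),cv2.minAreaRect(Q[:,:2].astype(np.float32)))
```

```text
pos [ 0.4772 -0.2787  0.4044] rpy [ 1.7998e+02 -9.0000e-02  1.1023e+02] F [-1.  -0.7  0.5] w 0.0563 t 3.15
turn frac [ 0.    -0.001  0.001] deg [ 0.  -0.1  0.1]
shift frac in present axes [-0.104 -0.019  0.444]  in final axes [-0.103 -0.019  0.444]
[[254.118576   186.62495239]]
596 0.04867637541309428 ((0.4797132909297943, -0.28645452857017517), (0.02294958010315895, 0.03516307845711708), 20.464929580688477)
656 0.04856003404638152 ((0.4799972474575043, -0.28630122542381287), (0.02350686304271221, 0.035268139094114304), 20.322547912597656)
```

View pics/w2.png

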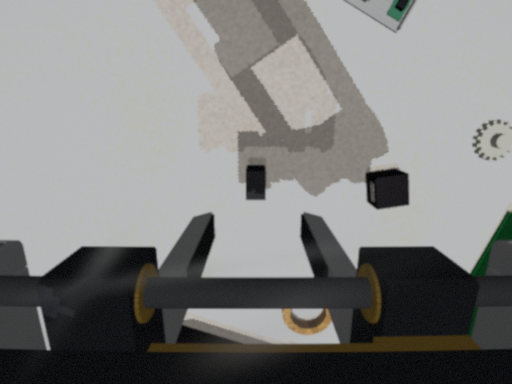

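The relay at (256,182) in the wrist view is at (0.4798, -0.2865), yaw 20.4°. The big relay at (388,188) is clear of the fingers. Descending.

Run:
```python
from bench import robot
from h import *
plan(robot,[.4798,-.2865,.227],20.4)
```

```text
pos [ 0.4771 -0.2785  0.4047] rpy [ 1.7998e+02 -6.0000e-02  1.1026e+02] F [-0.4 -0.6 -0. ] w 0.0565 t 3.2
turn frac [ 0.    -0.001 -0.002] deg [ 0.  -0.1 -0.1]
shift frac in present axes [-0.086 -0.004  1.777]  in final axes [-0.085 -0.003  1.777]
```

Call:
move_arm(increments=[[[0.6, -0.085, 0, 1, 0, 0, 0], [0.6, -0.085, 0, 1, 0, 0, 0], [0.6, -0.085, 0, 1, 0, 0, 0], [0.6, -0.085, 0, 1, 0, 0, 0], [0.6, -0.085, 0, 1, 0, 0, 0]]])

```text
time: 3.62
tool_pos: [0.4798, -0.2868, 0.3043]
ee_rot: [-3.141, -0.002, 1.924]
wrist_force: [-0.3, -0.6, 0.3]
width: 0.0565
```

Call:
move_arm(increments=[[[0.6, 0, 0, 0.4, 0, 0, 0], [0.6, 0, 0, 0.77, 0, 0, 0], [0.6, 0, 0, 0.77, 0, 0, 0], [0.6, 0, 0, 0.77, 0, 0, 0], [0.6, 0, 0, 0.77, 0, 0, 0], [0.6, 0, 0, 0.77, 0, 0, 0]]])

```text
time: 4.12
tool_pos: [0.481, -0.289, 0.2318]
ee_rot: [3.138, 0.006, 1.922]
wrist_force: [-0.1, 0.1, 0.3]
width: 0.0561
```

Run:
```python
from bench import robot
from h import *
plan(robot,[.4798,-.2865,.227],20.4)
c=robot.camera_params('wrist'); p,d=robot.snapshot('wrist'); cv2.imwrite("pics/w3.png",p[:,:,::-1])
W=cloud(d,c); W[d<=0]=np.nan
P=W.reshape(-1,3); near=np.linalg.norm(P[:,:2]-[.48,-.287],axis=1)<.03
m=near&(P[:,2]>.045)&(P[:,2]<.054); Q=P[m]; print(len(Q),cv2.minAreaRect(Q[:,:2].astype(np.float32)))
```

```text
pos [ 0.481  -0.289   0.2318] rpy [179.77   0.33 110.15] F [-0.1  0.1  0.3] w 0.0561 t 4.1167
turn frac [ 0.003  0.004 -0.003] deg [ 0.2  0.3 -0.3]
shift frac in present axes [ 0.028 -0.002  0.048]  in final axes [ 0.027 -0.002  0.048]
2328 ((0.4716668128967285, -0.2897430658340454), (0.04058509320020676, 0.036377064883708954), 20.707380294799805)
```

View pics/w3.png

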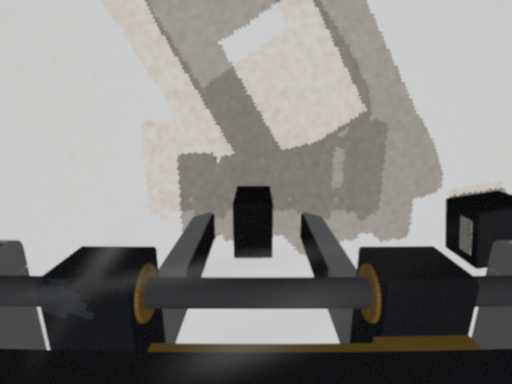

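Run:
```python
from bench import robot
from h import *
o=robot.get_obs(); print(o['joint_positions'].round(3),o['qvel'].round(3),o['time'])
plan(robot,[.4798,-.2865,.227],20.4)
```

```text
[-0.642  0.207  1.588  0.     1.34  -0.994] [-0.004  0.004  0.013  0.001 -0.005 -0.   ] 4.1667
pos [ 0.4808 -0.289   0.2315] rpy [179.79   0.31 110.14] F [-0.4  0.2 -0. ] w 0.0563 t 4.1667
turn frac [ 0.002  0.003 -0.003] deg [ 0.2  0.3 -0.3]
shift frac in present axes [ 0.027 -0.001  0.045]  in final axes [ 0.027 -0.001  0.045]
```

Call:
move_arm(increments=[[[0.6, 0, 0, 0, 0, 0, 0], [0.6, 0, 0, 0, 0, 0, 0]]])

```text
time: 4.33
tool_pos: [0.4801, -0.2887, 0.2295]
ee_rot: [3.14, 0.003, 1.922]
wrist_force: [0.7, -0.1, 0.5]
width: 0.0564
```

Run:
```python
from bench import robot
from h import *
o=robot.get_obs(); print(o['joint_positions'].round(3),o['qvel'].round(3),o['time'])
plan(robot,[.4798,-.2865,.227],20.4)
```

```text
[-0.643  0.208  1.591  0.     1.34  -0.994] [-0.002  0.009  0.013  0.    -0.003  0.001] 4.3333
pos [ 0.4801 -0.2887  0.2295] rpy [1.7990e+02 1.4000e-01 1.1013e+02] F [ 0.7 -0.1  0.5] w 0.0564 t 4.3333
turn frac [ 0.001  0.002 -0.003] deg [ 0.1  0.1 -0.3]
shift frac in present axes [0.021 0.004 0.025]  in final axes [0.021 0.005 0.025]
```

Call:
move_arm(increments=[[[0.6, 0.021, 0, 0.015, 0, 0, -0.003], [0.6, 0.021, 0, 0.015, 0, 0, -0.003], [0.6, 0.021, 0, 0.015, 0, 0, -0.003], [0.6, 0.021, 0, 0.015, 0, 0, -0.003]]])

```text
time: 4.67
tool_pos: [0.4789, -0.2863, 0.226]
ee_rot: [-3.141, -0.0, 1.927]
wrist_force: [0.3, -0.4, 0.6]
width: 0.0565
```

Call:
move_arm(increments=[[[0, 0, 0, 0, 0, 0, 0], [0, 0, 0, 0, 0, 0, 0], [0, 0, 0, 0, 0, 0, 0], [0, 0, 0, 0, 0, 0, 0], [0, 0, 0, 0, 0, 0, 0], [0, 0, 0, 0, 0, 0, 0]]])

```text
time: 5.17
tool_pos: [0.479, -0.2864, 0.2261]
ee_rot: [-3.142, -0.0, 1.927]
wrist_force: [-0.1, 0.3, 0.2]
width: 0.0238
```

Run:
```python
from bench import robot
from h import *
plan(robot,[.4798,-.2865,.227],20.4)
c=robot.camera_params('wrist'); p,d=robot.snapshot('wrist'); cv2.imwrite("pics/w4.png",p[:,:,::-1])
```

```text
pos [ 0.479  -0.2864  0.2261] rpy [-1.800e+02 -1.000e-02  1.104e+02] F [-0.1  0.3  0.2] w 0.0238 t 5.1667
turn frac [-0. -0. -0.] deg [-0. -0. -0.]
shift frac in present axes [-0.004  0.008 -0.009]  in final axes [-0.004  0.008 -0.009]
```

View pics/w4.png

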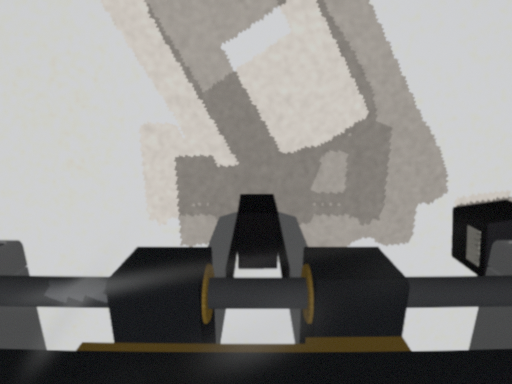

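Run:
```python
from bench import robot
from h import *
plan(robot,[.535,-.08,.34],-8)
```

```text
pos [ 0.4789 -0.2864  0.2261] rpy [-180.     -0.    110.39] F [-0.4 -0.4 -0.7] w 0.0238 t 5.2167
turn frac [-0.    -0.     0.315] deg [-0.  -0.  28.4]
shift frac in present axes [ 1.739  1.245 -1.139]  in final axes [ 2.122  0.268 -1.139]
```

Call:
move_arm(increments=[[[0, 0, 0, -0.5, 0, 0, 0], [0, 0, 0, -1, 0, 0, 0.0], [0, 0, 0, -1, 0, 0, 0], [0, 0, 0, -1, 0, 0, 0]]])

```text
time: 5.55
tool_pos: [0.4799, -0.2871, 0.3325]
ee_rot: [3.135, 0.01, 1.927]
wrist_force: [0.7, -0.3, -0.3]
width: 0.024
```

Call:
move_arm(increments=[[[0, 0.5, 0, -0.15, 0, 0, 0.316], [0, 0.7, 0, -0.15, 0, 0, 0.316], [0, 0.7, 0, -0.15, 0, 0, 0.316], [0, 0.7, 0, -0.15, 0, 0, 0.316], [0, 0.7, 0, -0.15, 0, 0, 0.316], [0, 0.7, 0, -0.15, 0, 0, 0.316]]])

```text
time: 6.05
tool_pos: [0.4543, -0.2206, 0.3395]
ee_rot: [-3.139, -0.001, 1.434]
wrist_force: [-0.2, 0.0, -1.3]
width: 0.0237
```

Run:
```python
from bench import robot
from h import *
plan(robot,[.535,-.08,.34],-8)
```

```text
pos [ 0.4543 -0.2206  0.3395] rpy [-1.7986e+02 -7.0000e-02  8.2140e+01] F [-0.2  0.  -1.3] w 0.0237 t 6.05
turn frac [-0.002 -0.001  0.002] deg [-0.1 -0.1  0.1]
shift frac in present axes [ 1.503  0.607 -0.005]  in final axes [ 1.504  0.604 -0.005]
```

Call:
move_arm(increments=[[[0, 0.4, 0.2, 0, 0, 0, 0], [0, 0.75, 0.3, 0, 0, 0, 0], [0, 0.75, 0.3, 0, 0, 0, 0]]])

```text
time: 6.3
tool_pos: [0.4965, -0.1466, 0.34]
ee_rot: [-3.141, -0.005, 1.438]
wrist_force: [-1.0, -0.6, -0.1]
width: 0.0238
```

Call:
move_arm(increments=[[[0, 0.4, 0.2, 0, 0, 0, 0], [0, 0.75, 0.3, 0, 0, 0, 0], [0, 0.75, 0.3, 0, 0, 0, 0], [0, 0.75, 0.3, 0, 0, 0, 0], [0, 0.75, 0.3, 0, 0, 0, 0]]])

```text
time: 6.72
tool_pos: [0.5349, -0.081, 0.3402]
ee_rot: [-3.14, 0.001, 1.432]
wrist_force: [-1.0, -0.1, -0.7]
width: 0.0236
```

Run:
```python
from bench import robot
from h import *
plan(robot,[.535,-.08,.34],-8)
c=robot.camera_params('wrist'); p,d=robot.snapshot('wrist'); cv2.imwrite("pics/w5.png",p[:,:,::-1]); np.savez("pics/w5.npz",d=d,R=c['R'],t=c['t'],mtx=c['mtx'],k1=c['k1'])
W=cloud(d,c); W[d<=0]=np.nan
P=W.reshape(-1,3); near=np.linalg.norm(P[:,:2]-[.5235,.003],axis=1)<.075
for lo,hi in ((.035,.041),(.05,.064),(.002,.03)):
    m=near&(P[:,2]>lo)&(P[:,2]<hi); Q=P[m]; print(len(Q),np.median(Q[:,2]),Q.mean(0),cv2.minAreaRect(Q[:,:2].astype(np.float32)))
print(pix([[.5235,.003,.038]],c))
```

```text
pos [ 0.5349 -0.081   0.3402] rpy [-1.7989e+02  3.0000e-02  8.2050e+01] F [-1.  -0.1 -0.7] w 0.0236 t 6.7167
turn frac [-0.001  0.     0.001] deg [-0.1  0.   0.1]
shift frac in present axes [0.011 0.    0.002]  in final axes [0.011 0.    0.002]
3372 0.03852281664505487 [0.52443012 0.00573633 0.03843915] ((0.5242738127708435, 0.0057733021676540375), (0.09095268696546555, 0.06033511832356453), 82.4269790649414)
505 0.05652628021922591 [0.52496138 0.00939309 0.05576509] ((0.5240156650543213, 0.004311889410018921), (0.08698110282421112, 0.020279964432120323), 82.02998352050781)
8897 0.006158593766307645 [0.525165   0.00544044 0.00818878] ((0.5249569416046143, 0.004944697022438049), (0.14457105100154877, 0.14505836367607117), 9.511663436889648)
[[232.48578482 104.84266906]]
```

View pics/w5.png

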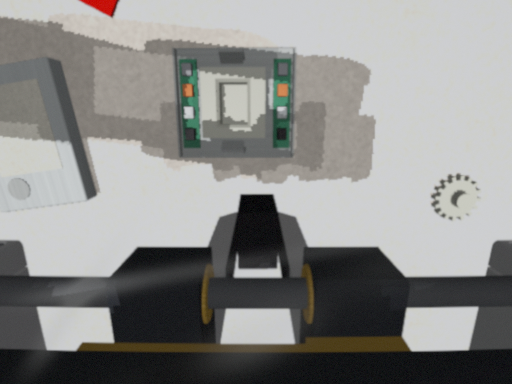

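Run:
```python
from h import *
f=np.load('pics/w5.npz'); c=dict(R=f['R'],t=f['t'],mtx=f['mtx'],k1=float(f['k1'])); d=f['d']
W=cloud(d,c); W[d<=0]=np.nan
P=W.reshape(-1,3); P=P[np.isfinite(P[:,0])]
c0=np.array([.5243,.005])
for yaw in (-7.6,-8.0):
    a=np.radians(yaw); L=(P[:,:2]-c0)@np.array([[np.cos(a),-np.sin(a)],[np.sin(a),np.cos(a)]])
    z=P[:,2]
    top=(abs(z-.0385)<.002)
    def ext(sel,ax):
        v=np.sort(L[sel,ax]); return v[[0,3,-4,-1]].round(4)
    print(yaw,'block x ext',ext(top&(abs(L[:,1])<25)&(abs(L[:,0])<.04),0))
    for s in(-1,1):
        print(' y end near x=±20',ext(top&(abs(L[:,1])<.045)&(abs(L[:,0]*s-.021)<.006),1))
    # hole: z<.02 floor and chamfer mid
    print(' floor',ext((z>.010)&(z<.022)&(abs(L[:,0])<.016)&(abs(L[:,1])<.022),0),ext((z>.010)&(z<.022)&(abs(L[:,0])<.016)&(abs(L[:,1])<.022),1))
    # top inner edges
    band=top&(abs(L[:,1])<.008); print(' hole x inner',L[band&(L[:,0]<0)&(L[:,0]>-.03),0].max().round(4),L[band&(L[:,0]>0)&(L[:,0]<.03),0].min().round(4))
    band=top&(abs(L[:,0])<.006); print(' hole y inner',L[band&(L[:,1]<0)&(L[:,1]>-.033),1].max().round(4),L[band&(L[:,1]>0)&(L[:,1]<.033),1].min().round(4))
im=cv2.imread('pics/w5.png')[40:165,165:305]; cv2.imwrite('pics/w5c.png',cv2.resize(im,None,fx=5,fy=4.8,interpolation=cv2.INTER_CUBIC))
```

```text
-7.6 block x ext [-0.0303 -0.0301  0.03    0.03  ]
 y end near x=±20 [-0.0319 -0.0318  0.0315  0.0316]
 y end near x=±20 [-0.0321 -0.0321  0.0312  0.0314]
 floor [-0.0134 -0.0133  0.0125  0.0126] [-0.0194 -0.0194  0.0191  0.0192]
 hole x inner -0.0133 0.0139
 hole y inner -0.0198 0.0193
-8.0 block x ext [-0.0304 -0.0301  0.0301  0.0301]
 y end near x=±20 [-0.032  -0.0319  0.0313  0.0315]
 y end near x=±20 [-0.032  -0.0319  0.0314  0.0316]
 floor [-0.0134 -0.0133  0.0124  0.0124] [-0.0193 -0.0193  0.0191  0.0192]
 hole x inner -0.0133 0.014
 hole y inner -0.0198 0.0193
```

View pics/w5c.png

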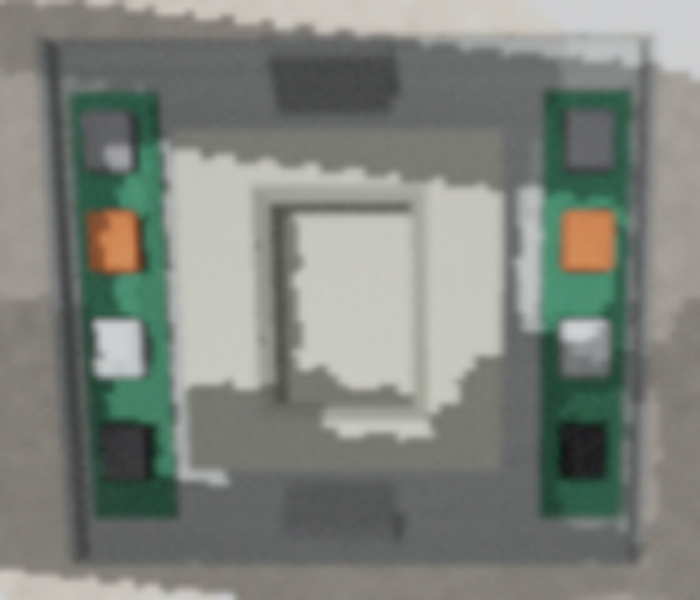

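Run:
```python
from h import *
f=np.load('pics/w5.npz'); c=dict(R=f['R'],t=f['t'],mtx=f['mtx'],k1=float(f['k1'])); d=f['d']
W=cloud(d,c); W[d<=0]=np.nan
im=cv2.imread('pics/w5.png'); g=im.max(2)
p=np.array([.5349,-.081,.3402]); Rt=Ro.from_euler('xyz',np.radians([-179.89,.03,82.05]))
sub=W[185:275,205:310].reshape(-1,3); gg=g[185:275,205:310].ravel()
L=Rt.inv().apply(sub-p)
# relay top expected tool z ~0.178
m=(abs(L[:,2]-.178)<.004)
for thr in (20,30,45):
    Q=L[m&(gg<thr)]; print(thr,len(Q),np.percentile(Q,[1,50,99],axis=0).round(4).tolist())
vis=cv2.resize(im[185:275,205:310],None,fx=6,fy=6,interpolation=cv2.INTER_CUBIC); cv2.imwrite('pics/w5r.png',np.clip(vis.astype(float)*2.5,0,255))
```

```text
20 1045 [[-0.0041, -0.0109, 0.1753], [0.0077, 0.0007, 0.1774], [0.0179, 0.013, 0.1813]]
30 1692 [[-0.0069, -0.0109, 0.1753], [0.0064, 0.0007, 0.1773], [0.0178, 0.0129, 0.1811]]
45 1966 [[-0.0123, -0.0109, 0.1753], [0.0046, 0.0013, 0.1773], [0.0178, 0.013, 0.1811]][ WARN:0@0.706] global loadsave.cpp:1063 imwrite_ Unsupported depth image for selected encoder is fallbacked to CV_8U.
```

View pics/w5r.png

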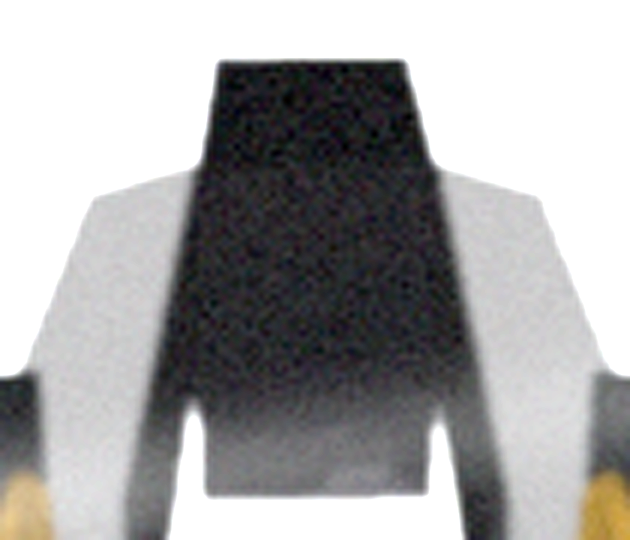

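Run:
```python
from bench import robot
from h import *
plan(robot,[.5234,.0051,.275],-8)
```

```text
pos [ 0.5347 -0.0815  0.3405] rpy [-1.7992e+02  3.0000e-02  8.1970e+01] F [ 0.5  0.2 -1.2] w 0.0236 t 6.7667
turn frac [-0.001  0.    -0.   ] deg [-0.1  0.  -0. ]
shift frac in present axes [ 0.843 -0.232  0.654]  in final axes [ 0.842 -0.232  0.655]
```

Call:
move_arm(increments=[[[0, 0.4, -0.11, 0, 0, 0, 0], [0, 0.842, -0.232, 0, 0, 0, 0], [0, 0.842, -0.232, 0.2, 0, 0, 0], [0, 0.842, -0.232, 0.4, 0, 0, 0], [0, 0.842, -0.232, 0.6, 0, 0, 0], [0, 0.842, -0.232, 0.6, 0, 0, 0], [0, 0.842, -0.232, 0.6, 0, 0, 0], [0, 0.842, -0.232, 0.6, 0, 0, 0]]])

```text
time: 7.43
tool_pos: [0.524, 0.0049, 0.2823]
ee_rot: [3.14, -0.0, 1.429]
wrist_force: [0.7, -0.8, -0.7]
width: 0.0239
```

Call:
move_arm(increments=[[[0, 0, 0, 0, 0, 0, 0], [0, 0, 0, 0, 0, 0, 0], [0, 0, 0, 0, 0, 0, 0]]])

```text
time: 7.68
tool_pos: [0.5241, 0.0057, 0.2825]
ee_rot: [3.139, -0.0, 1.43]
wrist_force: [-0.6, -0.3, -0.6]
width: 0.0236
```

Run:
```python
from bench import robot
from h import *
plan(robot,[.5234,.0051,.270],-8)
c=robot.camera_params('wrist'); p,d=robot.snapshot('wrist'); cv2.imwrite("pics/w6.png",cv2.resize(p[40:290,130:390,::-1],None,fx=2.4,fy=2.4))
```

```text
pos [0.5241 0.0057 0.2825] rpy [ 1.7986e+02 -1.0000e-02  8.1940e+01] F [-0.6 -0.3 -0.6] w 0.0236 t 7.6833
turn frac [ 0.002 -0.    -0.001] deg [ 0.1 -0.  -0.1]
shift frac in present axes [-0.007 -0.007  0.125]  in final axes [-0.007 -0.007  0.125]
```

View pics/w6.png

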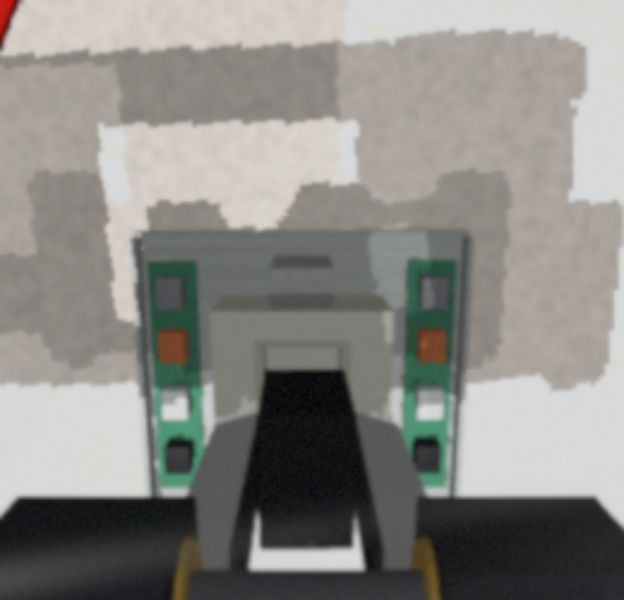

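The picture shows the hole mouth at (258–350) and the relay's foot at (265–345), so they are centred. Inserting in small steps.

Call:
move_arm(increments=[[[0, -0.007, -0.007, 0.08, 0, 0, 0], [0, -0.007, -0.007, 0.14, 0, 0, 0], [0, -0.007, -0.007, 0.18, 0, 0, 0], [0, -0.007, -0.007, 0.22, 0, 0, 0], [0, -0.007, -0.007, 0.22, 0, 0, 0], [0, -0.007, -0.007, 0.22, 0, 0, 0]]])

```text
time: 8.23
tool_pos: [0.5229, 0.0054, 0.2587]
ee_rot: [-3.141, -0.0, 1.43]
wrist_force: [1.0, 0.3, -0.7]
width: 0.0237
```

Run:
```python
from bench import robot
from h import *
plan(robot,[.5234,.0051,.240],-8)
```

```text
pos [0.5229 0.0054 0.2587] rpy [-179.94   -0.     81.96] F [ 1.   0.3 -0.7] w 0.0237 t 8.2333
turn frac [-0.001 -0.    -0.   ] deg [-0.1 -0.  -0. ]
shift frac in present axes [-0.002  0.006  0.187]  in final axes [-0.002  0.005  0.187]
```

Call:
move_arm(increments=[[[0, 0, 0.005, 0.05, 0, 0, 0], [0, 0, 0.005, 0.1, 0, 0, 0], [0, 0, 0.005, 0.14, 0, 0, 0], [0, 0, 0.005, 0.17, 0, 0, 0], [0, 0, 0.005, 0.19, 0, 0, 0], [0, 0, 0.005, 0.19, 0, 0, 0], [0, 0, 0.005, 0.19, 0, 0, 0]]])

```text
time: 8.82
tool_pos: [0.5235, 0.0053, 0.2401]
ee_rot: [3.141, -0.0, 1.43]
wrist_force: [0.6, 0.5, -0.7]
width: 0.0234
```

Run:
```python
from bench import robot
from h import *
plan(robot,[.5234,.0051,.240],-8)
```

```text
pos [0.5235 0.0053 0.2401] rpy [ 1.7999e+02 -1.0000e-02  8.1960e+01] F [ 0.6  0.5 -0.7] w 0.0234 t 8.8167
turn frac [ 0. -0. -0.] deg [ 0. -0. -0.]
shift frac in present axes [-0.002 -0.001  0.001]  in final axes [-0.002 -0.001  0.001]
```

Call:
move_arm(increments=[[[0, 0, 0, 0.015, 0, 0, 0], [0, 0, 0, 0.015, 0, 0, 0], [0, 0, 0, 0.015, 0, 0, 0], [0, 0, 0, 0.015, 0, 0, 0]]])

```text
time: 9.15
tool_pos: [0.5235, 0.0053, 0.24]
ee_rot: [3.141, -0.0, 1.431]
wrist_force: [-3.3, -0.5, 6.3]
width: 0.024
```

It touched bottom: z stopped at 0.240 with 6 N up, which matches the expected seating height. Releasing.

Call:
move_arm(increments=[[[0.45, 0, 0, -0.01, 0, 0, 0], [0.45, 0, 0, -0.01, 0, 0, 0], [0.45, 0, 0, -0.01, 0, 0, 0], [0.45, 0, 0, -0.01, 0, 0, 0], [0.45, 0, 0, -0.01, 0, 0, 0], [0.45, 0, 0, -0.01, 0, 0, 0]]])

```text
time: 9.65
tool_pos: [0.5235, 0.0053, 0.2394]
ee_rot: [-3.141, -0.0, 1.43]
wrist_force: [0.2, -1.1, 0.8]
width: 0.0421
```

Call:
move_arm(increments=[[[0.45, 0, 0, -0.4, 0, 0, 0], [0.45, 0, 0, -0.8, 0, 0, 0], [0.45, 0, 0, -1, 0, 0, 0], [0.45, 0, 0, -1, 0, 0, 0]]])

```text
time: 9.98
tool_pos: [0.5247, 0.0052, 0.3463]
ee_rot: [3.129, -0.001, 1.43]
wrist_force: [0.4, 0.1, 0.2]
width: 0.042
```

Call:
move_arm(increments=[[[0.45, -0.4, 0, 0, 0, 0, 0], [0.45, -0.8, 0, 0, 0, 0, 0], [0.45, -0.8, 0, 0, 0, 0, 0], [0.45, -0.8, 0, 0, 0, 0, 0], [0.45, -0.8, 0, 0, 0, 0, 0]]])

```text
time: 10.4
tool_pos: [0.5121, -0.0739, 0.3386]
ee_rot: [-3.14, -0.001, 1.43]
wrist_force: [0.4, 0.3, 0.6]
width: 0.0422
```

Run:
```python
from bench import robot
from h import *
plan(robot,[.4546,.2788,.34],-28.4)
c=robot.camera_params('wrist'); p,d=robot.snapshot('wrist'); cv2.imwrite("pics/w7.png",p[:,:,::-1]); np.savez("pics/w7.npz",d=d,R=c['R'],t=c['t'],mtx=c['mtx'],k1=c['k1'])
W=cloud(d,c); W[d<=0]=np.nan
P=W.reshape(-1,3); near=np.linalg.norm(P[:,:2]-[.524,.005],axis=1)<.03
m=near&(P[:,2]>.055)&(P[:,2]<.08); Q=P[m]; print(len(Q),np.median(Q[:,2]),np.percentile(Q[:,2],[5,95]),cv2.minAreaRect(Q[:,:2].astype(np.float32)))
m=near&(abs(P[:,2]-.038)<.004); print('block',np.median(P[m,2]))
```

```text
pos [ 0.5121 -0.0739  0.3386] rpy [-1.799e+02 -6.000e-02  8.191e+01] F [0.4 0.3 0.6] w 0.0422 t 10.4
turn frac [-0.001 -0.     0.226] deg [-0.1 -0.  20.3]
shift frac in present axes [ 3.411 -1.066 -0.009]  in final axes [ 2.829 -2.183 -0.014]
1211 0.0626439477810347 [0.06148514 0.0637834 ] ((0.5243799686431885, 0.005120441317558289), (0.035031214356422424, 0.0239367987960577), 81.22618103027344)
block 0.03845212183943167
```

View pics/w7.png

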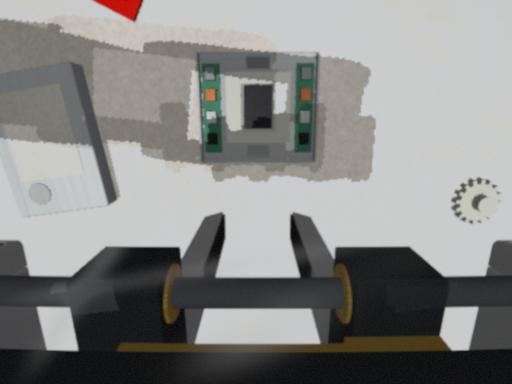

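The relay at (258,106) is home: its top is 24.2 mm above the block, and it is centred. Now the cover.

Run:
```python
from bench import robot
from h import *
plan(robot,[.42,.215,.37],-28.4)
```

```text
pos [ 0.5122 -0.0734  0.3388] rpy [-1.7992e+02 -5.0000e-02  8.1970e+01] F [0.2 0.7 0.2] w 0.0418 t 10.45
turn frac [-0.001 -0.     0.226] deg [-0.1 -0.  20.4]
shift frac in present axes [ 2.727 -1.316 -0.308]  in final axes [ 2.098 -2.183 -0.312]
```

Call:
move_arm(increments=[[[0.6, 0.4, -0.2, -0.3, 0, 0, 0.226], [0.6, 0.8, -0.4, -0.3, 0, 0, 0.226], [0.6, 1, -0.5, -0.3, 0, 0, 0.226], [0.6, 1, -0.5, -0.3, 0, 0, 0.226]]])

```text
time: 10.78
tool_pos: [0.4752, 0.0376, 0.3706]
ee_rot: [-3.141, -0.004, 1.079]
wrist_force: [-0.6, 0.8, -0.0]
width: 0.0562
```

Run:
```python
from bench import robot
from h import *
plan(robot,[.42,.215,.37],-28.4)
```

```text
pos [0.4752 0.0376 0.3706] rpy [-179.95   -0.21   61.85] F [-0.6  0.8 -0. ] w 0.0562 t 10.7833
turn frac [-0.001 -0.002  0.003] deg [-0.1 -0.2  0.2]
shift frac in present axes [ 1.304 -1.323  0.012]  in final axes [ 1.298 -1.329  0.006]
```

Call:
move_arm(increments=[[[0.6, 0.3, -0.3, 0, 0, 0, 0.003], [0.6, 0.6, -0.6, 0, 0, 0, 0.003], [0.6, 0.7, -0.7, 0, 0, 0, 0.003]]])

```text
time: 11.03
tool_pos: [0.4469, 0.1308, 0.3694]
ee_rot: [-3.139, -0.002, 1.077]
wrist_force: [0.3, -0.4, -0.4]
width: 0.0567
```

Call:
move_arm(increments=[[[0.6, 0.3, -0.3, 0, 0, 0, 0], [0.6, 0.6, -0.62, 0, 0, 0, 0], [0.6, 0.6, -0.62, 0, 0, 0, 0], [0.6, 0.6, -0.62, 0, 0, 0, 0], [0.6, 0.6, -0.62, 0, 0, 0, 0], [0.6, 0.6, -0.62, 0, 0, 0, 0]]])

```text
time: 11.53
tool_pos: [0.4232, 0.2087, 0.3694]
ee_rot: [3.141, 0.001, 1.07]
wrist_force: [0.1, 0.1, -0.5]
width: 0.0563
```

Run:
```python
from bench import robot
from h import *
plan(robot,[.42,.215,.37],-28.4)
c=robot.camera_params('wrist'); p,d=robot.snapshot('wrist'); cv2.imwrite("pics/w8.png",p[:,:,::-1]); np.savez("pics/w8.npz",d=d,R=c['R'],t=c['t'],mtx=c['mtx'],k1=c['k1'])
W=cloud(d,c); W[d<=0]=np.nan
P=W.reshape(-1,3); near=np.linalg.norm(P[:,:2]-[.455,.281],axis=1)<.06
for lo,hi in ((.026,.034),(.003,.034)):
    m=near&(P[:,2]>lo)&(P[:,2]<hi); Q=P[m]; print(len(Q),np.median(Q[:,2]),cv2.minAreaRect(Q[:,:2].astype(np.float32)))
```

```text
pos [0.4232 0.2087 0.3694] rpy [1.7999e+02 4.0000e-02 6.1330e+01] F [ 0.1  0.1 -0.5] w 0.0563 t 11.5333
turn frac [ 0.     0.    -0.003] deg [ 0.   0.  -0.3]
shift frac in present axes [ 0.04  -0.058 -0.006]  in final axes [ 0.041 -0.058 -0.006]
1599 0.029670605913716598 ((0.45549246668815613, 0.28053826093673706), (0.04803040623664856, 0.036043908447027206), 61.878665924072266)
3597 0.006720243375951929 ((0.45551496744155884, 0.28667008876800537), (0.08669672161340714, 0.09479391574859619), 61.388694763183594)
```

View pics/w8.png

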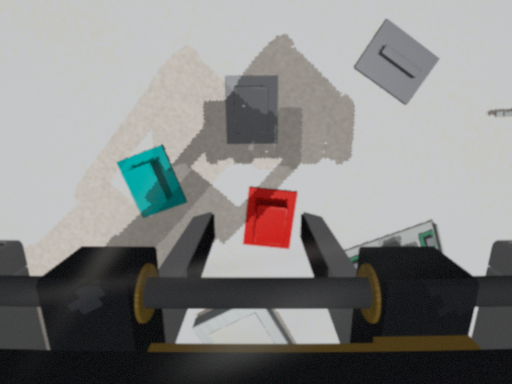

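The domed grey cover at (252,108) is at (0.4555, 0.2805), long axis 61.8°. The red look-alike at (270,218) is clear of the vertical approach.

Run:
```python
from bench import robot
from h import *
plan(robot,[.4547,.2809,.2055],-28.2)
```

```text
pos [0.4233 0.2083 0.3695] rpy [1.7999e+02 3.0000e-02 6.1270e+01] F [-0.4 -0.   0.3] w 0.0566 t 11.5833
turn frac [ 0.     0.    -0.006] deg [ 0.   0.  -0.5]
shift frac in present axes [ 0.788 -0.074  1.639]  in final axes [ 0.788 -0.066  1.64 ]
```

Call:
move_arm(increments=[[[0.6, 0.4, -0.074, 0, 0, 0, -0.006], [0.6, 0.788, -0.074, 0.1, 0, 0, -0.006], [0.6, 0.788, -0.074, 0.5, 0, 0, -0.006], [0.6, 0.788, -0.074, 0.9, 0, 0, -0.006], [0.6, 0.788, -0.074, 1, 0, 0, -0.006], [0.6, 0.788, -0.074, 1, 0, 0, -0.006], [0.6, 0.788, -0.074, 1, 0, 0, -0.006]]])

```text
time: 12.17
tool_pos: [0.4548, 0.2812, 0.2703]
ee_rot: [3.142, 0.0, 1.078]
wrist_force: [-0.2, 0.4, 0.8]
width: 0.0562
```

Run:
```python
from bench import robot
from h import *
plan(robot,[.4547,.2809,.2055],-28.2)
c=robot.camera_params('wrist'); p,d=robot.snapshot('wrist'); cv2.imwrite("pics/w9.png",p[:,:,::-1])
W=cloud(d,c); W[d<=0]=np.nan
P=W.reshape(-1,3); near=np.linalg.norm(P[:,:2]-[.455,.281],axis=1)<.06
m=near&(P[:,2]>.026)&(P[:,2]<.034); Q=P[m]; print(len(Q),np.median(Q[:,2]),cv2.minAreaRect(Q[:,:2].astype(np.float32)))
```

```text
pos [0.4548 0.2812 0.2703] rpy [180.     0.    61.78] F [-0.2  0.4  0.8] w 0.0562 t 12.1667
turn frac [ 0.  0. -0.] deg [ 0.  0. -0.]
shift frac in present axes [-0.003  0.001  0.648]  in final axes [-0.003  0.001  0.648]
2584 0.029627438544658276 ((0.45535239577293396, 0.2804359495639801), (0.0481199286878109, 0.03596170246601105), 61.811763763427734)
```

View pics/w9.png

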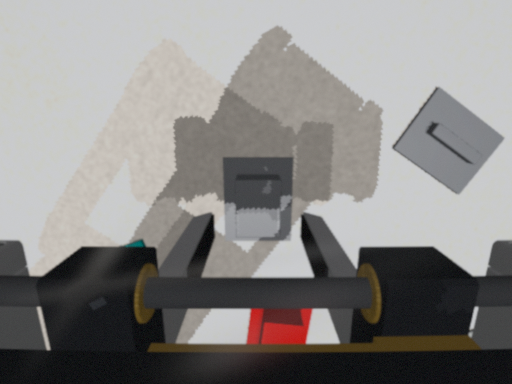

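The cover is seen centred under the jaws at (257,197). Descending and closing.

Call:
move_arm(increments=[[[0.6, -0.003, 0, 0.3, 0, 0, 0], [0.6, -0.003, 0, 0.5, 0, 0, 0], [0.6, -0.003, 0, 0.6, 0, 0, 0], [0.6, -0.003, 0, 0.645, 0, 0, 0], [0.6, -0.003, 0, 0.645, 0, 0, 0], [0.6, -0.003, 0, 0.645, 0, 0, 0], [0.6, -0.003, 0, 0.645, 0, 0, 0], [0.6, -0.003, 0, 0.645, 0, 0, 0]]])

```text
time: 12.88
tool_pos: [0.4546, 0.2821, 0.2069]
ee_rot: [3.14, -0.003, 1.08]
wrist_force: [-0.6, -0.4, -0.9]
width: 0.056
```

Run:
```python
from bench import robot
from h import *
plan(robot,[.4547,.2809,.2055],-28.2)
```

```text
pos [0.4546 0.2821 0.2069] rpy [ 1.799e+02 -1.500e-01  6.189e+01] F [-0.6 -0.4 -0.9] w 0.056 t 12.8833
turn frac [ 0.001 -0.002  0.001] deg [ 0.1 -0.1  0.1]
shift frac in present axes [-0.01   0.007  0.014]  in final axes [-0.01   0.007  0.014]
```

Call:
move_arm(increments=[[[0.6, -0.005, 0.005, 0, 0, 0, 0], [0.6, -0.005, 0.005, 0, 0, 0, 0], [0, -0.005, 0.005, 0, 0, 0, 0], [0, -0.005, 0.005, 0, 0, 0, 0], [0, -0.005, 0.005, 0, 0, 0, 0], [0, -0.005, 0.005, 0, 0, 0, 0], [0, -0.005, 0.005, 0, 0, 0, 0], [0, -0.005, 0.005, 0, 0, 0, 0]]])

```text
time: 13.55
tool_pos: [0.4542, 0.2811, 0.2052]
ee_rot: [3.142, -0.0, 1.08]
wrist_force: [-0.1, -0.3, 0.2]
width: 0.0355
```

Call:
move_arm(increments=[[[0, 0, 0, -0.4, 0, 0, 0], [0, 0, 0, -0.8, 0, 0, 0], [0, 0, 0, -1, 0, 0, 0], [0, 0, 0, -1, 0, 0, 0], [0, 0, 0, -1, 0, 0, 0]]])

```text
time: 13.97
tool_pos: [0.4544, 0.2812, 0.3063]
ee_rot: [3.14, -0.002, 1.08]
wrist_force: [0.5, -1.6, -1.0]
width: 0.0356
```

Run:
```python
from bench import robot
from h import *
plan(robot,[.535,-.075,.34],-8)
c=robot.camera_params('wrist'); p,d=robot.snapshot('wrist'); cv2.imwrite("pics/w10.png",p[:,:,::-1])
```

```text
pos [0.4544 0.2812 0.3063] rpy [ 1.7991e+02 -1.4000e-01  6.1890e+01] F [ 0.5 -1.6 -1. ] w 0.0356 t 13.9667
turn frac [ 0.001 -0.001 -0.223] deg [  0.1  -0.1 -20.1]
shift frac in present axes [-2.761  2.39  -0.34 ]  in final axes [-3.415  1.294 -0.337]
```

View pics/w10.png

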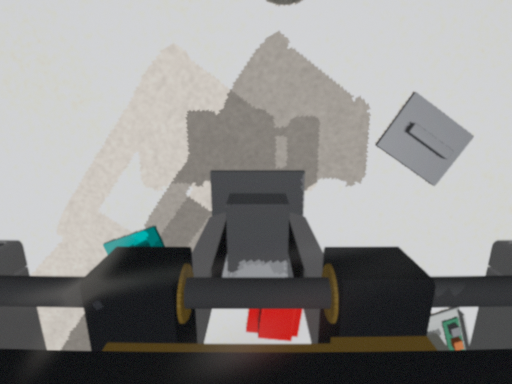

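Call:
move_arm(increments=[[[0, -0.4, 0.3, -0.1, 0, 0, -0.223], [0, -0.7, 0.6, -0.2, 0, 0, -0.223], [0, -1, 0.85, -0.2, 0, 0, -0.223], [0, -1, 0.85, -0.2, 0, 0, -0.223]]])

```text
time: 14.35
tool_pos: [0.482, 0.1501, 0.3226]
ee_rot: [-3.138, 0.003, 1.433]
wrist_force: [0.1, 0.7, -0.3]
width: 0.0356
```

Run:
```python
from bench import robot
from h import *
plan(robot,[.5235,.0050,.33],-8)
```

```text
pos [0.482  0.1501 0.3226] rpy [-1.7978e+02  1.7000e-01  8.2090e+01] F [ 0.1  0.7 -0.3] w 0.0356 t 14.35
turn frac [-0.002  0.002  0.001] deg [-0.2  0.2  0.1]
shift frac in present axes [-1.38   0.611 -0.072]  in final axes [-1.379  0.613 -0.074]
```

Call:
move_arm(increments=[[[0, -0.3, 0.15, 0, 0, 0, 0], [0, -0.65, 0.3, 0, 0, 0, 0], [0, -0.75, 0.35, 0, 0, 0, 0], [0, -0.75, 0.35, 0, 0, 0, 0]]])

```text
time: 14.68
tool_pos: [0.5063, 0.0713, 0.3222]
ee_rot: [-3.137, 0.001, 1.426]
wrist_force: [0.6, 0.7, -1.0]
width: 0.0356
```

Call:
move_arm(increments=[[[0, -0.3, 0.1, 0, 0, 0, 0], [0, -0.62, 0.25, 0, 0, 0, 0], [0, -0.62, 0.25, 0, 0, 0, 0], [0, -0.62, 0.25, 0, 0, 0, 0], [0, -0.62, 0.25, 0, 0, 0, 0], [0, -0.62, 0.25, 0, 0, 0, 0]]])

```text
time: 15.18
tool_pos: [0.5219, 0.0104, 0.3243]
ee_rot: [-3.14, -0.001, 1.432]
wrist_force: [-1.4, -0.1, -0.7]
width: 0.0357
```

Run:
```python
from bench import robot
from h import *
plan(robot,[.5235,.0050,.28],-8)
c=robot.camera_params('wrist'); p,d=robot.snapshot('wrist'); cv2.imwrite("pics/w11.png",p[:,:,::-1])
o=robot.get_obs()
W=cloud(d,c); W[d<=0]=np.nan
L=Ro.from_euler('xyz',o['ee_rot']).inv().apply(W.reshape(-1,3)-o['tool_pos']).reshape(W.shape)
# flange top: tool z ~ .2002 ; dome top ~.176
for lo,hi in ((.172,.181),(.195,.2045)):
    m=(L[...,2]>lo)&(L[...,2]<hi)&(L[...,0]>-.01)&(abs(L[...,1])<.045); Q=L[m]; print(lo,len(Q),Q.min(0).round(4),Q.max(0).round(4))
```

```text
pos [0.5219 0.0104 0.3243] rpy [-1.7989e+02 -5.0000e-02  8.2070e+01] F [-1.4 -0.1 -0.7] w 0.0357 t 15.1833
turn frac [-0.001 -0.001  0.001] deg [-0.1 -0.1  0.1]
shift frac in present axes [-0.052  0.025  0.443]  in final axes [-0.051  0.024  0.443]
0.172 3820 [-0.01   -0.0288  0.1721] [0.0239 0.0307 0.181 ]
0.195 2871 [ 0.0084 -0.0291  0.1951] [0.0377 0.031  0.2029]
```

View pics/w11.png

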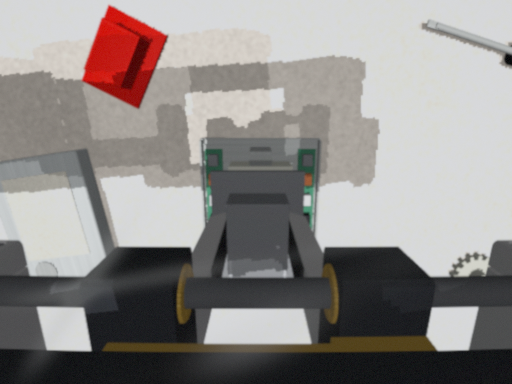

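The held cover shows the same offsets as the relay did (-0.2, +0.95 mm), so I use the same TCP target and lower it.

Call:
move_arm(increments=[[[0, -0.051, 0.024, 0.2, 0, 0, 0], [0, -0.051, 0.024, 0.4, 0, 0, 0], [0, -0.051, 0.024, 0.48, 0, 0, 0], [0, -0.051, 0.024, 0.48, 0, 0, 0], [0, -0.051, 0.024, 0.48, 0, 0, 0], [0, -0.051, 0.024, 0.48, 0, 0, 0], [0, -0.051, 0.024, 0.48, 0, 0, 0], [0, -0.051, 0.024, 0.48, 0, 0, 0]]])

```text
time: 15.9
tool_pos: [0.5243, 0.0035, 0.2785]
ee_rot: [3.139, -0.0, 1.431]
wrist_force: [0.1, 0.2, -0.1]
width: 0.0358
```

Run:
```python
from bench import robot
from h import *
plan(robot,[.5235,.0050,.265],-8)
```

```text
pos [0.5243 0.0035 0.2785] rpy [ 1.7986e+02 -1.0000e-02  8.1960e+01] F [ 0.1  0.2 -0.1] w 0.0358 t 15.9
turn frac [ 0.002 -0.    -0.   ] deg [ 0.1 -0.  -0. ]
shift frac in present axes [ 0.014 -0.01   0.135]  in final axes [ 0.014 -0.01   0.135]
```

Call:
move_arm(increments=[[[0, 0.014, -0.008, 0.05, 0, 0, 0], [0, 0.014, -0.008, 0.1, 0, 0, 0], [0, 0.014, -0.008, 0.12, 0, 0, 0], [0, 0.014, -0.008, 0.14, 0, 0, 0], [0, 0.014, -0.008, 0.14, 0, 0, 0], [0, 0.014, -0.008, 0.14, 0, 0, 0], [0, 0.014, -0.008, 0.14, 0, 0, 0]]])

```text
time: 16.48
tool_pos: [0.5234, 0.0049, 0.2632]
ee_rot: [3.141, -0.0, 1.43]
wrist_force: [-1.2, -0.7, -0.1]
width: 0.0355
```

Run:
```python
from bench import robot
from h import *
plan(robot,[.5235,.0050,.243],-8)
```

```text
pos [0.5234 0.0049 0.2632] rpy [179.99  -0.    81.95] F [-1.2 -0.7 -0.1] w 0.0355 t 16.4833
turn frac [ 0.    -0.    -0.001] deg [ 0.  -0.  -0.1]
shift frac in present axes [0.001 0.001 0.202]  in final axes [0.002 0.001 0.202]
```

Call:
move_arm(increments=[[[0, 0, 0, 0.04, 0, 0, 0], [0, 0, 0, 0.08, 0, 0, 0], [0, 0, 0, 0.12, 0, 0, 0], [0, 0, 0, 0.16, 0, 0, 0], [0, 0, 0, 0.2, 0, 0, 0], [0, 0, 0, 0.2, 0, 0, 0]]])

```text
time: 16.98
tool_pos: [0.5243, 0.0048, 0.2445]
ee_rot: [3.137, -0.0, 1.43]
wrist_force: [1.9, 0.8, 2.7]
width: 0.0359
```

Run:
```python
from bench import robot
from h import *
plan(robot,[.5235,.0050,.243],-8)
```

```text
pos [0.5243 0.0048 0.2445] rpy [ 1.7972e+02 -2.0000e-02  8.1960e+01] F [1.9 0.8 2.7] w 0.0359 t 16.9833
turn frac [ 0.003 -0.    -0.   ] deg [ 0.3 -0.  -0. ]
shift frac in present axes [ 0.    -0.008  0.015]  in final axes [ 0.    -0.008  0.015]
```

Call:
move_arm(increments=[[[0, 0, 0, 0.015, 0, 0, 0], [0, 0, 0, 0.03, 0, 0, 0], [0, 0, 0, 0.03, 0, 0, 0], [0, 0, 0, 0.03, 0, 0, 0], [0, 0, 0, 0.03, 0, 0, 0]]])

```text
time: 17.4
tool_pos: [0.5241, 0.0052, 0.243]
ee_rot: [3.138, -0.002, 1.43]
wrist_force: [-0.1, 1.2, 12.1]
width: 0.0356
```

Run:
```python
from bench import robot
from h import *
plan(robot,[.5235,.0050,.243],-8)
```

```text
pos [0.5241 0.0052 0.243 ] rpy [ 1.7979e+02 -1.0000e-01  8.1960e+01] F [-0.1  1.2 12.1] w 0.0356 t 17.4
turn frac [ 0.002 -0.001 -0.   ] deg [ 0.2 -0.1 -0. ]
shift frac in present axes [-0.003 -0.006  0.   ]  in final axes [-0.003 -0.006  0.   ]
```

Call:
move_arm(increments=[[[0, 0, 0, 0.02, 0, 0, 0], [0, 0, 0, 0.02, 0, 0, 0], [0, 0, 0, 0.02, 0, 0, 0], [0, 0, 0, 0.02, 0, 0, 0], [0, 0, 0, 0.02, 0, 0, 0]]])

```text
time: 17.82
tool_pos: [0.5241, 0.0053, 0.243]
ee_rot: [3.138, -0.002, 1.43]
wrist_force: [-4.7, 2.1, 20.4]
width: 0.0357
```

Run:
```python
from bench import robot
from h import *
plan(robot,[.5235,.0050,.243],-8)
c=robot.camera_params('wrist'); p,d=robot.snapshot('wrist'); cv2.imwrite("pics/w12.png",cv2.resize(p[60:290,130:390,::-1],None,fx=2.5,fy=2.5))
W=cloud(d,c); W[d<=0]=np.nan
P=W.reshape(-1,3); a=np.radians(-8); l=(P[:,:2]-[.5243,.005])@np.array([[np.cos(a),-np.sin(a)],[np.sin(a),np.cos(a)]])
m=(abs(l[:,0])<.028)&(l[:,1]>.026)&(l[:,1]<.033); print('flange',np.percentile(P[m,2],[5,25,50,75,95]))
for sx in(-1,1):
    m=(abs(l[:,0]-sx*.021)<.005)&(l[:,1]>.026)&(l[:,1]<.034); print(sx,np.median(P[m,2]))
m=(abs(l[:,0])<.008)&(P[:,2]>.046)&(P[:,2]<.065)&(l[:,1]>.028)&(l[:,1]<.055); print('clip y', np.percentile(l[m,1],[1,50,99]) if m.sum() else None, 'z',P[m,2].max() if m.sum() else None)
for n in('top','scene'):
    p,d=robot.snapshot(n); cv2.imwrite(f'pics/{n}2.png',p[:,:,::-1]); c=robot.camera_params(n); u,v=pix([[.524,.004,.05]],c)[0].astype(int); cv2.imwrite(f'pics/{n}2c.png',cv2.resize(p[v-45:v+45,u-50:u+50,::-1],None,fx=6,fy=6,interpolation=cv2.INTER_CUBIC))
```

```text
pos [0.5241 0.0053 0.243 ] rpy [ 1.7977e+02 -9.0000e-02  8.1960e+01] F [-4.7  2.1 20.4] w 0.0357 t 17.8167
turn frac [ 0.003 -0.001 -0.   ] deg [ 0.2 -0.1 -0. ]
shift frac in present axes [-0.003 -0.005  0.   ]  in final axes [-0.003 -0.005  0.   ]
flange [0.0433822  0.15678472 0.15922703 0.16509706 0.16634835]
-1 0.164671953851994
1 0.16229206674363017
clip y [0.03404946 0.0415286  0.04641397] z 0.0600477976810944
```

View pics/w12.png

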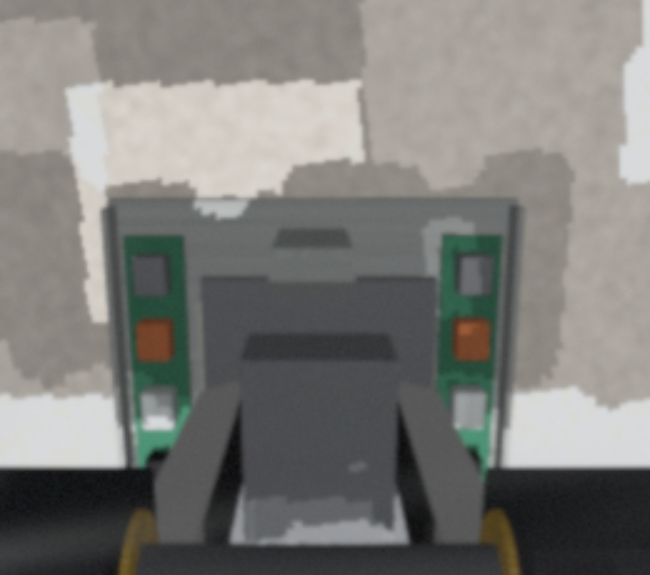

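View pics/scene2c.png

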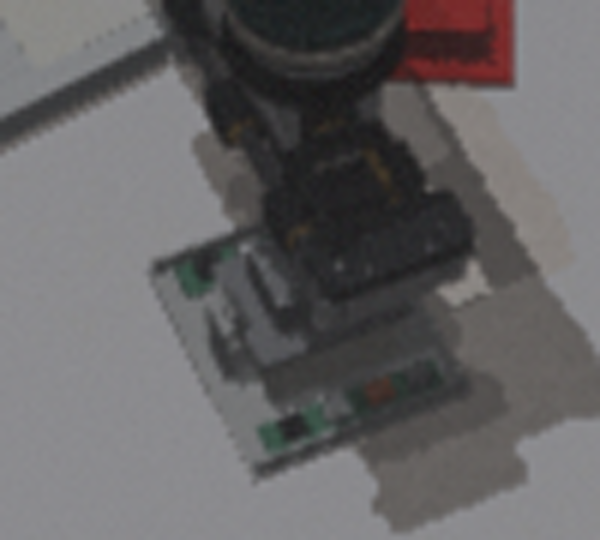

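Run:
```python
from bench import robot
from h import *
for n in('scene','top'):
    c=robot.camera_params(n); p,d=robot.snapshot(n)
    W=cloud(d,c); W[d<=0]=np.nan
    P=W.reshape(-1,3); a=np.radians(-8)
    l=(P[:,:2]-[.5236,.004])@np.array([[np.cos(a),-np.sin(a)],[np.sin(a),np.cos(a)]])
    for nm,m in (('-y flange',(abs(l[:,0])<.03)&(l[:,1]<-.025)&(l[:,1]>-.04)&(abs(l[:,0])>.012)),('+y flange',(abs(l[:,0])<.03)&(l[:,1]>.025)&(l[:,1]<.04)&(abs(l[:,0])>.012)),('-y clip',(abs(l[:,0])<.009)&(l[:,1]<-.028)&(l[:,1]>-.055)),('+y clip',(abs(l[:,0])<.009)&(l[:,1]>.028)&(l[:,1]<.055))):
        s=m&(P[:,2]<.075)&(P[:,2]>.03); 
        print(n,nm,s.sum(),np.percentile(P[s,2],[10,50,90]).round(4) if s.sum() else '', np.c_[l[s,1],P[s,2]].round(3)[np.argsort(l[s,1])].tolist() if 'clip' in nm else '')
```

```text
scene -y flange 49 [0.0397 0.0414 0.0441] 
scene +y flange 5 [0.0348 0.0398 0.0428] 
scene -y clip 43 [0.0392 0.045  0.0553] [[-0.047, 0.034], [-0.047, 0.039], [-0.047, 0.039], [-0.047, 0.045], [-0.047, 0.044], [-0.046, 0.045], [-0.045, 0.042], [-0.045, 0.042], [-0.045, 0.048], [-0.045, 0.047], [-0.044, 0.042], [-0.044, 0.058], [-0.043, 0.045], [-0.042, 0.053], [-0.042, 0.047], [-0.042, 0.056], [-0.042, 0.055], [-0.042, 0.038], [-0.041, 0.043], [-0.041, 0.059], [-0.041, 0.057], [-0.04, 0.054], [-0.039, 0.055], [-0.039, 0.054], [-0.039, 0.052], [-0.038, 0.039], [-0.037, 0.049], [-0.036, 0.049], [-0.036, 0.042], [-0.035, 0.048], [-0.035, 0.045], [-0.034, 0.045], [-0.033, 0.043], [-0.033, 0.042], [-0.032, 0.042], [-0.032, 0.046], [-0.032, 0.045], [-0.031, 0.039], [-0.031, 0.045], [-0.03, 0.041], [-0.029, 0.039], [-0.029, 0.041], [-0.028, 0.044]]
scene +y clip 0  []
top -y flange 40 [0.039  0.0418 0.0449] 
top +y flange 0  
top -y clip 14 [0.0415 0.0455 0.0507] [[-0.038, 0.051], [-0.037, 0.048], [-0.037, 0.05], [-0.036, 0.053], [-0.036, 0.049], [-0.035, 0.047], [-0.035, 0.047], [-0.034, 0.042], [-0.034, 0.038], [-0.033, 0.044], [-0.033, 0.041], [-0.032, 0.044], [-0.031, 0.044], [-0.031, 0.043]]
top +y clip 0  []
```

The -y clip's ramp also runs from 34 mm at the nose to 41 mm at z 0.058, its rest position. Let me confirm the push holds steady.

Call:
move_arm(increments=[[[0, 0, 0, 0, 0, 0, 0], [0, 0, 0, 0, 0, 0, 0], [0, 0, 0, 0, 0, 0, 0], [0, 0, 0, 0, 0, 0, 0], [0, 0, 0, 0, 0, 0, 0], [0, 0, 0, 0, 0, 0, 0]]])

```text
time: 18.57
tool_pos: [0.524, 0.0053, 0.243]
ee_rot: [3.138, -0.002, 1.43]
wrist_force: [-4.8, 1.5, 21.2]
width: 0.0359
```

Call:
move_arm(increments=[[[0, 0, 0, 0, 0, 0, 0], [0, 0, 0, 0, 0, 0, 0], [0, 0, 0, 0, 0, 0, 0], [0, 0, 0, 0, 0, 0, 0], [0, 0, 0, 0, 0, 0, 0], [0, 0, 0, 0, 0, 0, 0]]])

```text
time: 19.07
tool_pos: [0.524, 0.0053, 0.243]
ee_rot: [3.138, -0.002, 1.43]
wrist_force: [-3.7, 1.6, 20.6]
width: 0.0356
```

The push is steady at about 21 N with the height unchanged. Handing in.

Run:
```python
from bench import robot
print(robot.close_job()); o=robot.get_obs(); print(o['time'],o['tool_pos'],o['wrist_force'],o['width'])
```

```text
the job is handed in; nothing more can be done
None
the job is handed in; nothing more can be done
```

The relay is in the socket, the cover is pressed on over it, and I handed the job in at about 19 s with the gripper still pushing down. `close_job` reported no verdict.

- **Relay:** it went in freely and bottomed out at the expected height. Its top then measured 24.2 mm above the block, and its centre was within about 0.5 mm of the mouth.
- **Cover:** it stayed at the same height (TCP z 0.243 m) when I raised the push from 12 N to about 20 N. That is past the 15 N snap resistance, and it matches the expected seated height. In the wrist camera view the flange top is about 5 mm above the block, as it should be.
- **Clips:** the wrist camera shows the +y clip's nose at 34 mm, over the flange. I could only see the -y clip in the coarse scene and top depth data, but its ramp also matches the rest position.
- **End state:** the push held steady at about 21 N, with about 0.2° of tilt at the tool.

Two small measurement disagreements turned up. The wrist camera showed held parts about 1 mm off along the jaw direction, which I allowed for. The top camera differed from it by 1 to 3 mm, and I relied on the wrist camera.

I touched no bystander or look-alike as far as I saw, but I did not measure their positions again at the end.

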